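# Print the weight label of a glued timber block

### The arm

A 6-joint arm with a two-finger parallel gripper is mounted at the origin on the work surface. World frame = base frame: x ahead of the robot, y to its left, z up, the work surface at z = 0. Lengths are in m, angles in degrees, forces in N, time in s.
With the tool pointing down it reaches from about 0.35 to 0.875 m from the base axis. Payload 4.2 kg.
Tool frame: the origin (TCP) lies midway between the tips of the shut fingers; the grasp point (between the pads) lies 19 mm behind it; z points along the fingers, y is the line along which they close (so a half turn about z gives the same grasp; the last joint's range is limited). The gripper opens to 87 mm and grips with 3 to 60 N. Pads are 19 mm wide; open, the fingers measure 117 mm over their backs; the gripper's body (75 mm by 190 mm) begins 51 mm behind the grasp point.
Start: joints at [91.192, 22.042, 0.453, 0, -68.411, -14.817], TCP at [0.147, 0.607, 0.223] pointing down, gripper open.
Joint ranges: [-179.83, 179.83], [-69.29, 118.12], [-61.27, 80.66], [-181.25, 117.63], [-171.15, -9.14], [-177.46, 177.46]. Speed limits (degrees/s): [159.86, 159.86, 180, 180, 180, 180].

### API

Orientations are given as [roll, pitch, yaw] about the fixed x, y, z axes, in that order (R = Rz(yaw) Ry(pitch) Rx(roll)).
In Python, from workcell import env gives the robot as it stands. The module is installed in compiled form; this text tells all that it offers. Calls block until the motion is done:
- env.goto(position, orientation): joint-space move of the TCP to a pose.
- env.move_straight(position, rotation=None, rate=0.15, force_limit=None): straight line of the TCP; rotation=None keeps the orientation; rate is the mean speed in m/s. With force_limit (N) it stops when the force on the tool has changed by that much, and returns True; else False.
- env.set_joints(angles): joint-space move.
- env.gripper_to(opening, grasp_force=None): opening from 0.0 (shut) to 1.0 (fully open); grasp_force is the grip in N (None keeps the last); returns when the fingers have stopped.
- env.dwell(seconds).
- env.inverse_kinematics(position, orientation): joint angles nearest the present ones, or None.
- env.read_state(): the state.
- env.grab_frame(name): name is "side" or "top"; returns a dict with "image" (420x560x3 uint8, blue, green, red), "fx", "fy", "cx", "cy" (pixels), "position" and "orientation" of the camera in the world. Camera axes: x right, y up, looking along -z (the intrinsics and any distortion apply to the point x, -y, -z); pixel columns grow to the right and rows downward; lengths in m; the calibration is good to about 2 mm. A picture is of the moment at which its call begins. There is no depth.
A pose or a line that the arm cannot do raises env.Unreachable and nothing moves.
- env.close_job(): hands the job in; it is judged then, once.
Trained networks look in a picture, given as the dict that the camera call returned (one of the last four; its "shot" number tells which), for a name from the list of things; names that differ only in an ending like _2 or _b are one class to them, and where a whole thing is asked for, a point or a joint stands for the part that bears it (a point fixed in the world has none). Each returns a list of dicts, best first, with "score" (0 to 1); they miss things now and then, are a little off and sometimes report something else, mostly with a low value. They report only what shows in the picture. A call takes as long as a camera call.
- env.search_frame(picture, thing): "xyz" ([x, y, z] in m, in world coordinates, good to about 4 mm: the middle of the surface that is visible of it).
- env.trace(picture, thing): "mask" (420x560 bool, what is visible of it).
The state is a dict: "clock": time; "joint_positions": joint angles; "qvel": joint speeds; "joint_torque": joint torques, N m; "position": TCP position; "tool_rot": TCP orientation; "force": force on the tool from outside, world axes, zero at the start; "wrist_torque": the same for the moment, N m; "opening": opening from 0.0 (shut) to 1.0 (fully open); "finger_force": force on a finger pad.
Only numpy, scipy, OpenCV 4.12 (cv2) and the standard library are available. Lean on these libraries where they do the work, as an engineer would, in place of code of your own. Each camera call takes 0.05 s, during which the arm holds its last target. There are 200 camera calls.

### The job

The timber block is on the bench scale and a new roll has just been put in the label printer, whose cover is still ajar. With the fingers closed, push the printer's cover down until it is fully shut, then press the printer's oblong feed key all the way down to bring up a fresh label, and then press the scale's print key (the wide one at the right-hand end of its row) all the way down, letting each key spring back. Do not touch the block or the pan, do not press any other key, press firmly but never hard, and leave everything else on the bench standing or lying where it is.

Things in the scene. Friction and masses are not known exactly. Their poses are not given: they have to be found in the camera images.
- printer: Desktop label printer, fixed, 230 x 230 mm and 150 mm high with its cover shut, dark grey case, white cover. Origin: centre of its underside, on the table. Its front, where the label comes out, faces its own -x; +y is to the left of someone standing at its front; z up. The cover takes the left 168 mm of its width; along its right-hand side runs a fixed level console 58 mm wide whose top is at z = 102 mm, with two pale keys.
- cover (a joint): The printer's white cover (rigid, 166 mm wide, 210 mm deep), hinged along the printer's rear edge: opening angle in rad, 0 = fully shut, growing as its front edge rises; it starts ajar at 0.15 to 0.35. A stiff hinge: it stays wherever it is left, also when shut. Pressed straight down at the ribs near its front it needs about 3 to 5 N all the way (more if pressed farther back), then it stops hard.
- cover_front (a point): Point on the outer top face of the cover, in the middle of its width, 20 mm behind the front edge of that flat top, on the grey ribs where one presses. It moves with the cover; its z axis is the top face's outward normal. In the printer's frame it is at x = -47, y = 31, z = 150 mm when the cover is shut. The flat top (6 mm thick, level when shut) reaches 150 mm back from it and 83 mm to either side.
- cover_hinge (a point): Point on the cover's hinge axis in the middle of its width; the axis runs along the printer's y. In the printer's frame x = 108, y = 31, z = 80 mm.
- feed_key (a joint): The printer's feed key: the oblong one on the console, 42 mm long front to back and 20 mm wide, the nearer to the front. Value: how far it is pressed, 0 to 0.004 m. It stands 7 mm proud of the surface around it, travels 4 mm straight into that surface, starts to move at about 1.5 N, is right down at about 4 N and springs back. 
- feed_key_top (a point): Centre of the feed key's level upper face (moves with it). In the printer's frame x = -55, y = -85, z = 109 mm.
- pause_key (a joint): The printer's pause key: small and round, 18 mm across, on the console 75 mm behind the feed key's centre. Not to be pressed. Value: how far it is pressed, 0 to 0.004 m.
- scale: Bench scale, fixed, white, 280 mm wide and 300 mm deep. Origin: centre of its underside, on the table. Its front faces its own -x; +y is to the left of someone standing at its front; z up. Its front third is a panel that slopes 10 degrees up towards the back, with a dark display and, nearer the front edge, a row of four pale keys; the rest is under the pan.
- print_key (a joint): The scale's print key: the wide oblong one at the right-hand end of the row, 42 mm across and 20 mm front to back. Value: how far it is pressed, 0 to 0.004 m. It stands 7 mm proud of the surface around it, travels 4 mm straight into that surface, starts to move at about 1.5 N, is right down at about 4 N and springs back. Pressing straight down works as well as square to the panel.
- print_key_top (a point): Centre of the print key's upper face (moves with it); z is its outward normal, tilted 10 degrees from vertical towards the front. In the scale's frame x = -120, y = -85, z = 55 mm.
- power_key (a joint): The scale's power key, round, 20 mm across, at the left-hand end of the row. Not to be pressed. 0 to 0.004 m pressed.
- unit_key (a joint): The scale's unit key, 19 mm square, second from the left. Not to be pressed. 0 to 0.004 m pressed.
- tare_key (a joint): The scale's tare key, 19 mm square, third from the left, its centre 80 mm left of the print key's. Not to be pressed. 0 to 0.004 m pressed.
- pan: The scale's stainless pan, 190 x 250 mm, 6 mm thick, its top 84 mm above the table, centre 50 mm behind the scale's centre. Origin: centre of its underside. Not to be touched.
- block: Glued timber block being weighed, 70 x 120 mm and 75 mm high, loose on the pan. Origin: centre of its underside. Not to be touched.
- marker: Bystander: marker pen, 135 mm long, 20 mm thick, lying in front of the scale. Origin: under its middle; x along it.
- caliper: Bystander: digital caliper, 210 x 75 mm, 14 mm thick, lying in front of the printer. Origin: under its middle; y along it.
- glue_bottle: Bystander: white bottle, 68 mm across, 170 mm high.
- tall_block: Bystander: standing timber block, 75 x 90 mm, 200 mm high.
- short_block: Bystander: standing timber block, 60 x 75 mm, 120 mm high.
- spare_roll: Bystander: spare label roll standing on end, 96 mm across, 100 mm high.

How it is judged (in metres and radians):
On the way, in this order (a step that is already met when the one before it is completed fails the run):
1. the printer's cover is pushed fully shut (value of joint cover below 0.02 rad), for 0.2 s.
2. the feed key is pressed down, the cover being shut (value of joint feed_key above 0.003 m and value of joint cover below 0.02 rad), for 0.05 s.
3. the feed key is let go (value of joint feed_key below 0.001 m), for 0.05 s.
4. the scale's print key is pressed down, the cover being shut (value of joint print_key above 0.003 m and value of joint cover below 0.02 rad), for 0.05 s.
At the end, for the whole second after the job is handed in: The cover is shut (under 0.02 rad), every key is back up (under 1 mm down), the block is at rest on the pan within 10 mm of where it was, and the other things are within 30 mm of where they were (value of joint cover below 0.02 rad and value of joint each of feed_key, print_key, pause_key, power_key, unit_key, tare_key below 0.001 m and z of block in the frame of pan above 0.003 m and linear speed of block below 0.01 m/s and distance of block from where it was at the start of the episode below 0.01 m and distance of each of marker, caliper, glue_bottle, tall_block, short_block, spare_roll from where it was at the start of the episode below 0.03 m); the robot touches nothing.
It fails at once if the feed or the print key is pressed while the cover is open (value of joint cover above 0.05 rad and value of joint any of feed_key, print_key above 0.002 m).
It fails at once if another key of the scale or the printer is pressed (value of joint any of pause_key, power_key, unit_key, tare_key above 0.002 m).
It fails at once if the robot touches the block or the pan (contact force between any of the fingers, the arm and block above 0.5 N or contact force between any of the fingers, the arm and pan above 0.5 N).
It fails at once if the printer or the scale is pushed harder than 60 N (contact force between any of the fingers, the arm and printer above 60 N or contact force between any of the fingers, the arm and scale above 60 N).
It fails at once if the block is shifted by more than 10 mm, or another loose thing by more than 30 mm, or one of them is lifted or tipped up by 10 to 15 mm (distance of block from where it was at the start of the episode above 0.01 m or distance of any of marker, caliper, glue_bottle, tall_block, short_block, spare_roll from where it was at the start of the episode above 0.03 m or height (world z) of any of marker, caliper, glue_bottle, tall_block, short_block, spare_roll above 0.015 m or z of block in the frame of pan above 0.016 m).
It also fails if it takes over 54 s, if anything falls off the work surface, if the arm or the gripper's body presses on something with over 40 N, if the wrist force passes 120 N, or if a joint passes its speed limit or range.

## Working session

There is one attempt and no reset: what is moved stays moved. The work goes in short steps, each a Python script; the robot and the scene stay as the last script left them, time stands still between calls to the robot, and variables do not carry over. Pictures are saved under pics/ and viewed, at most 10 in all, crops included, and the job is handed in when it is done.

```bash
mkdir -p pics; python3 - <<'E'
from workcell import env
import cv2,numpy as np
for n in ("top","side"):
    f=env.grab_frame(n); cv2.imwrite(f"pics/{n}0.png",f["image"])
    print(n,{k:np.round(v,3).tolist() if not isinstance(v,(int,str)) else v for k,v in f.items() if k!="image"})
    for t in ["printer","cover","cover_front","feed_key","feed_key_top","pause_key","scale","print_key","print_key_top","tare_key","power_key","unit_key","pan","block","glue_bottle","tall_block","short_block","spare_roll"]:
        try: print(t,[(np.round(d["xyz"],3).tolist(),round(d["score"],2)) for d in env.search_frame(f,t)[:2]])
        except Exception as e: print(t,e)
print(env.read_state()["clock"])
E
```

```text
top {'fx': 494.385, 'fy': 494.385, 'cx': 281.256, 'cy': 204.364, 'position': [0.401, -0.013, 1.477], 'orientation': [6.869, 1.057, -90.194], 'shot': 1}
printer [([0.584, -0.218, 0.156], 0.91)]
cover [([0.602, -0.199, 0.168], 0.79), ([0.628, 0.149, 0.082], 0.75)]
cover_front [([0.602, -0.194, 0.172], 0.57)]
feed_key []
feed_key_top [([0.393, 0.213, 0.02], 0.57), ([0.55, -0.322, 0.114], 0.55)]
pause_key []
scale [([0.574, 0.154, 0.082], 0.59)]
print_key [([0.393, -0.209, 0.004], 0.7), ([0.48, 0.084, 0.055], 0.54)]
print_key_top []
tare_key [([0.481, 0.166, 0.061], 0.44)]
power_key []
unit_key [([0.48, 0.216, 0.052], 0.45)]
pan [([0.63, 0.146, 0.084], 0.91)]
block [([0.655, 0.18, 0.159], 0.71), ([0.6, -0.2, 0.169], 0.18)]
glue_bottle [([0.34, -0.502, 0.114], 0.94), ([0.654, 0.177, 0.157], 0.26)]
tall_block [([0.512, 0.462, 0.2], 0.61)]
short_block [([0.501, -0.468, 0.118], 0.93), ([0.338, -0.501, 0.115], 0.65)]
spare_roll [([0.339, 0.468, 0.097], 0.83)]
side {'fx': 413.108, 'fy': 413.108, 'cx': 277.864, 'cy': 213.019, 'position': [0.237, -0.736, 1.039], 'orientation': [41.612, 0.487, -22.584], 'shot': 2}
printer [([0.571, -0.265, 0.135], 0.72)]
cover [([0.588, -0.224, 0.161], 0.89)]
cover_front [([0.592, -0.225, 0.168], 0.83)]
feed_key [([0.546, -0.323, 0.104], 0.59)]
feed_key_top [([0.541, -0.325, 0.107], 0.41)]
pause_key [([0.618, -0.321, 0.111], 0.58)]
scale [([0.566, 0.104, 0.063], 0.69)]
print_key [([0.478, 0.078, 0.058], 0.59), ([0.645, 0.158, 0.154], 0.16)]
print_key_top []
tare_key [([0.614, 0.102, 0.083], 0.49), ([0.501, 0.448, 0.131], 0.21)]
power_key []
unit_key []
pan [([0.612, 0.104, 0.087], 0.87)]
block [([0.645, 0.156, 0.151], 0.73), ([0.483, 0.081, 0.056], 0.38)]
glue_bottle [([0.338, -0.51, 0.173], 0.64)]
tall_block [([0.48, 0.081, 0.055], 0.73), ([0.574, -0.264, 0.136], 0.63)]
short_block []
spare_roll [([0.334, 0.444, 0.08], 0.58)]
1.9
```

View pics/top0.png

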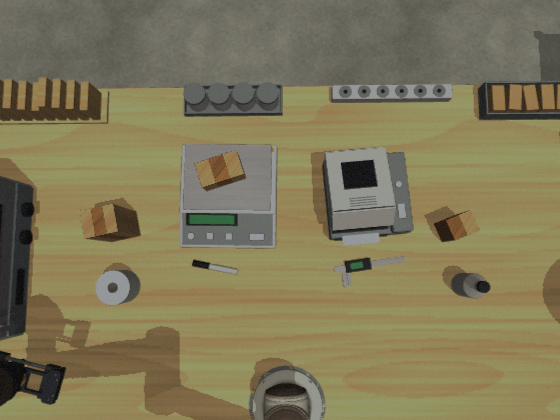

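View pics/side0.png

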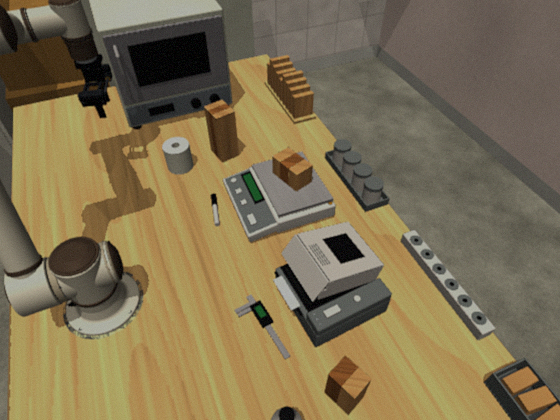

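The top view shows the printer at about (368,193) with the feed key at (402,211), the round pause key at (399,184) and the ribs at (363,201). The scale's print key is at (257,237), with the block on the pan at (220,170). In the side view the cover is ajar, and the space above both machines is free. Next I'll get precise key centroids and yaws.

```bash
cat > h.py <<'E'
from workcell import env
import cv2,numpy as np
from scipy.spatial.transform import Rotation as R
def ray(f,u,v,z):
    d=R.from_euler("xyz",f["orientation"],degrees=True).apply([(u-f["cx"])/f["fx"],-(v-f["cy"])/f["fy"],-1])
    p=np.array(f["position"]); return p+d*(z-p[2])/d[2]
def blob(f,u,v,r=12,t=None):
    u,v=int(u),int(v);g=cv2.cvtColor(f["image"],cv2.COLOR_BGR2GRAY)[v-r:v+r+1,u-r:u+r+1]
    th,b=cv2.threshold(g,0,255,cv2.THRESH_OTSU) if t is None else cv2.threshold(g,t,255,0)
    n,l,s,c=cv2.connectedComponentsWithStats(b); k=1+np.argmin(np.hypot(*(c[1:]-r).T))
    return c[k]+[u-r,v-r],s[k,4]
E
python3 - <<'E'
from h import *
f=env.grab_frame("top")
for n,u,v,r,z in [("feed",402,211,9,.109),("pause",399,184,6,.109),("print",257,237,9,.055),("tare",229,237,6,.055),("unit",210,236,6,.055),("power",191,236,6,.055)]:
    c,a=blob(f,u,v,r); print(n,c.round(1),a,ray(f,*c,z).round(4))
g=env.grab_frame("side")
a=cv2.resize(f["image"][140:255,175:420],None,fx=3,fy=3,interpolation=2)[:,:]
b=cv2.resize(g["image"][150:350,215:400],None,fx=3,fy=3,interpolation=2)
cv2.imwrite("pics/a.png",a); cv2.imwrite("pics/b.png",b); np.save("side.npy",g["image"])
E
```

```text
feed [401.5 210.4] 97 [ 0.5467 -0.3219  0.109 ]
pause [398.5 183.7] 30 [ 0.6218 -0.316   0.109 ]
print [256.5 236.5] 84 [0.4793 0.0839 0.055 ]
tare [228.4 236.2] 37 [0.4803 0.165  0.055 ]
unit [209.5 235.5] 36 [0.4827 0.2196 0.055 ]
power [190.5 235.5] 32 [0.483  0.2746 0.055 ]
```

View pics/a.png

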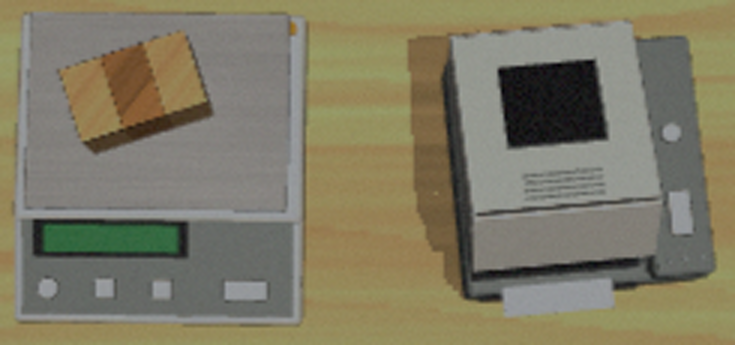

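View pics/b.png

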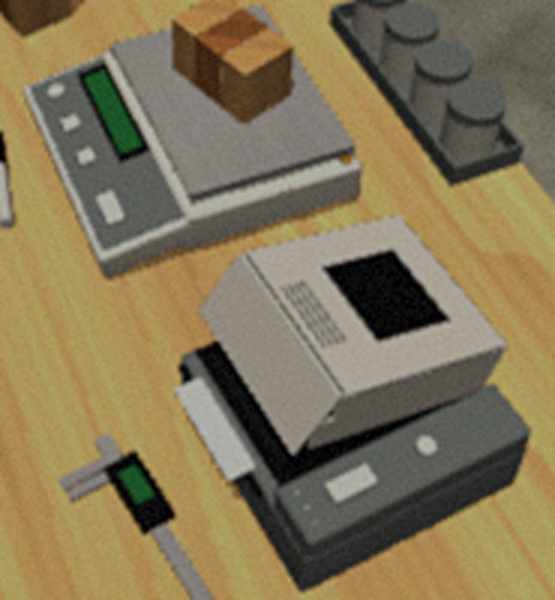

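```bash
cat >> h.py <<'E'
from scipy.optimize import brentq,minimize_scalar
PY=4.5; PO=np.array([.5949,-.2328,0])
def pr(x,y,z): return PO+R.from_euler("z",PY,degrees=True).apply([x,y,z])
def cf(a): c,s=np.cos(a),np.sin(a); return pr(.108-.155*c+.070*s,.031,.080+.070*c+.155*s)
def st(m):
    s=env.read_state(); print(m,round(s["clock"],2),np.round(s["position"],4),np.round(s["force"],1))
E
python3 - <<'E'
from h import *
f=env.grab_frame("top");g=env.grab_frame("side")
d=lambda z:np.linalg.norm(ray(f,363,201.3,z)-ray(g,319.7,254.3,z))
z=minimize_scalar(d,bounds=(.14,.25),method="bounded").x
print("ribs",z,d(z),ray(f,363,201.3,z),ray(g,319.7,254.3,z))
a=minimize_scalar(lambda a:sum(np.sum((ray(c,*p,cf(a)[2])-cf(a))**2) for c,p in((f,(363,201.3)),(g,(319.7,254.3)))),bounds=(0,.5),method="bounded").x
print("angle",a,cf(a),cf(0))
env.gripper_to(0.0)
p=env.read_state()["position"]
env.move_straight([p[0],p[1],.32],rate=.2)
for yaw in (PY,PY+180,PY-180):print(yaw,env.inverse_kinematics(cf(a)+[0,0,.1],[180,0,yaw]))
for yaw in (PY+90,PY-90):print(yaw,env.inverse_kinematics(pr(-.055,-.085,.2),[180,0,yaw]))
for yaw in (-1,179):print(yaw,env.inverse_kinematics([.479,.084,.2],[180,0,yaw]))
st("")
E
```

```text
ribs 0.187674504439684 0.0014325809960126917 [ 0.56290719 -0.20442762  0.1876745 ] [ 0.56426516 -0.20488392  0.1876745 ]
angle 0.2290904650937012 [ 0.56549723 -0.20401819  0.18337037] [ 0.54561265 -0.20558314  0.15      ]
4.5 [ -4.42298698  17.72999694   2.77692848   0.         -75.04693154
  98.92298698]
184.5 [ -4.42298698  17.72999694   2.77692848   0.         -75.04693154
 -81.07701302]
-175.5 [ -4.42298698  17.72999694   2.77692848   0.         -75.04693154
 -81.07701302]
94.5 [-1.58958445e+01  2.38405997e+01 -5.17238344e-02  0.00000000e+00
 -6.61076765e+01 -1.59604155e+02]
-85.5 [-1.58958445e+01  2.38405997e+01 -5.17238344e-02  0.00000000e+00
 -6.61076765e+01  2.03958445e+01]
-1 [ 2.91302128e+01  9.59427759e+00 -2.04428351e+01  2.54444375e-14
 -5.99628874e+01  5.98697872e+01]
179 [ 2.91302128e+01  9.59427759e+00 -2.04428351e+01 -2.54444375e-14
 -5.99628874e+01 -1.20130213e+02]
 4.26 [0.1468 0.6068 0.3188] [-0.   0.6 -1.3]
```

```bash
python3 - <<'E'
from h import *
a=.245
env.goto((cf(a)+[0,0,.09]).tolist(),[180,0,PY]); st("above")
env.move_straight((cf(a)+[0,0,.02]).tolist(),rate=.1); st("near")
t=cf(0)+[0,0,-.004]
hit=env.move_straight(t.tolist(),rate=.03,force_limit=14); st(f"pushed {hit}")
env.dwell(.4); st("held")
f=env.grab_frame("side"); cv2.imwrite("pics/c.png",cv2.resize(f["image"][150:350,215:400],None,fx=3,fy=3))
E
```

```text
above 7.46 [ 0.5674 -0.2033  0.2755] [-0.4  1.   0.9]
near 8.31 [ 0.5677 -0.204   0.2062] [ 0.4 -0.8  0.4]
pushed True 10.16 [ 0.5457 -0.2059  0.1495] [0.3 0.6 3.7]
held 10.56 [ 0.5456 -0.2059  0.1495] [3.3 0.7 3. ]
```

View pics/c.png

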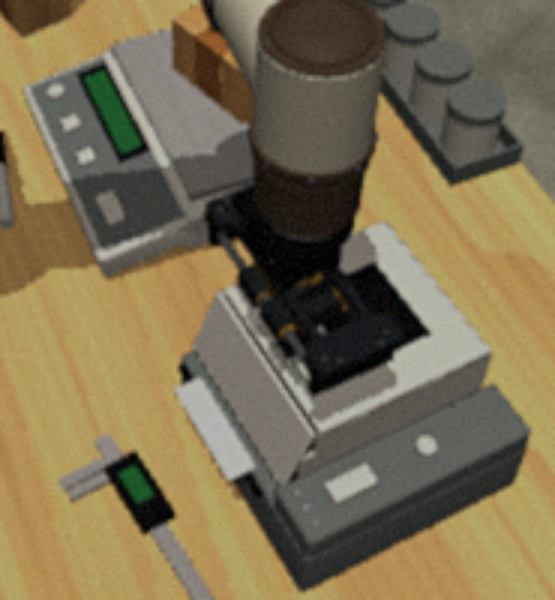

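The cover lies flat on the case and the tip stopped hard at z = 0.1495, which matches shut. The feed key at crop (352,483) is unobstructed. Next: a confirming push, then the feed key.

```bash
python3 - <<'E'
from h import *
h=env.move_straight((cf(0)+[0,0,-.006]).tolist(),rate=.02,force_limit=12); st(f"confirm {h}")
env.dwell(.3)
env.move_straight((cf(0)+[0,0,.05]).tolist(),rate=.1)
k=pr(-.055,-.085,.109)
env.goto((k+[0,0,.09]).tolist(),[180,0,PY-90]); 
env.move_straight((k+[0,0,.012]).tolist(),rate=.1); st("near feed")
f=env.grab_frame("side"); cv2.imwrite("pics/d.png",cv2.resize(f["image"][150:350,215:400],None,fx=3,fy=3))
E
```

```text
confirm True 10.83 [ 0.5454 -0.206   0.1492] [-1.1  0.9  6.7]
near feed 13.97 [ 0.5473 -0.3221  0.1218] [-0.4 -0.7  0.3]
```

View pics/d.png

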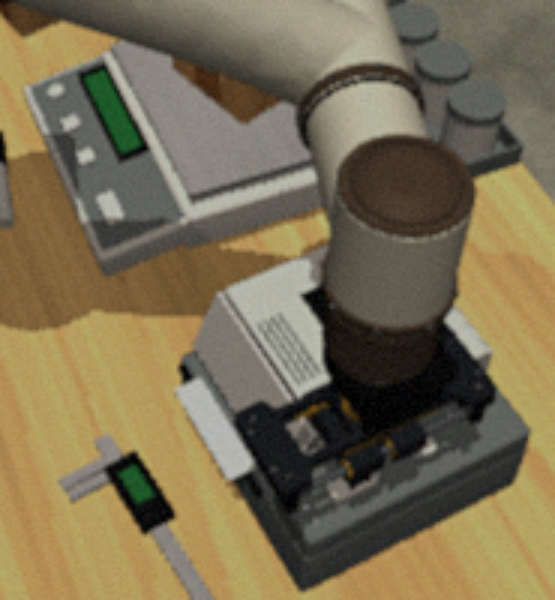

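The cover is shut and stayed shut, and the fingers are over the feed key at about crop (355,485). Press it.

```bash
python3 - <<'E'
from h import *
k=pr(-.055,-.085,.109)
h=env.move_straight((k+[0,0,-.008]).tolist(),rate=.02,force_limit=11); st(f"feed {h}")
env.dwell(.2); st("held")
env.move_straight((k+[0,0,.09]).tolist(),rate=.1); st("up")
E
```

```text
feed True 14.8 [ 0.5467 -0.3218  0.1056] [0.3 0.6 4. ]
held 15.0 [ 0.5467 -0.3218  0.1055] [-0.7  1.5  5.8]
up 16.09 [ 0.5462 -0.3216  0.198 ] [ 0.4  0.9 -0.1]
```

```bash
python3 - <<'E'
from h import *
k=pr(-.055,-.085,.109)
env.move_straight((k+[0,0,.008]).tolist(),rate=.1)
h=env.move_straight((k+[0,0,-.008]).tolist(),rate=.015,force_limit=18); st(f"feed {h}")
env.dwell(.2); st("held")
env.move_straight((k+[0,0,.13]).tolist(),rate=.15); st("up")
q=np.array([.4793,.0839,.055])
env.goto((q+[0,0,.15]).tolist(),[180,0,-1]); st("above print")
env.move_straight((q+[0,0,.012]).tolist(),rate=.1); st("near")
f=env.grab_frame("side"); cv2.imwrite("pics/e.png",cv2.resize(f["image"][130:330,205:405],None,fx=3,fy=3))
E
```

```text
feed True 17.96 [ 0.5468 -0.3219  0.1056] [-0.3  0.8  4.3]
held 18.16 [ 0.5467 -0.3219  0.1055] [-0.5  1.5  5.5]
up 19.2 [ 0.546  -0.3214  0.2374] [ 0.6  0.2 -0.7]
above print 20.73 [0.4797 0.0835 0.205 ] [ 0.   1.2 -0.7]
near 22.26 [0.4797 0.0841 0.0675] [ 0.1 -0.3 -0.3]
```

View pics/e.png

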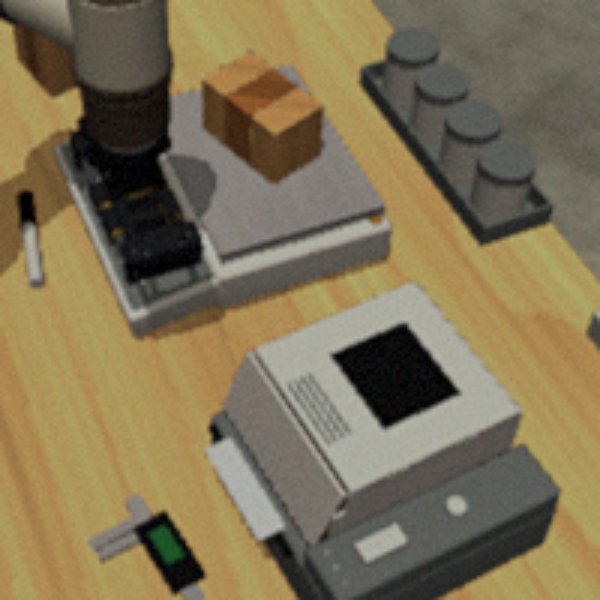

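The cover is shut with both printer keys up. The fingers are over the print key at the right of the scale's panel, and the block and pan are clear.

```bash
python3 - <<'E'
from h import *
q=np.array([.4793,.0839,.055])
h=env.move_straight((q+[0,0,-.009]).tolist(),rate=.015,force_limit=14); st(f"print {h}")
env.dwell(.2); st("held")
env.move_straight((q+[0,0,.01]).tolist(),rate=.05)
h=env.move_straight((q+[0,0,-.009]).tolist(),rate=.015,force_limit=18); st(f"print {h}")
env.dwell(.2); st("held")
env.move_straight((q+[0,0,.2]).tolist(),rate=.15); st("up")
env.goto([.42,-.05,.35],[180,0,-1]) if env.inverse_kinematics([.42,-.05,.35],[180,0,-1]) is not None else None
f=env.grab_frame("side"); cv2.imwrite("pics/f.png",f["image"])
E
```

```text
print True 23.29 [0.4801 0.0839 0.0529] [-1.6  0.7  6.4]
held 23.49 [0.4801 0.0838 0.0529] [-1.7  0.7  6.6]
print True 24.79 [0.4801 0.0839 0.0529] [-2.4  0.   7.7]
held 24.99 [0.4801 0.0838 0.0529] [-3.2  0.1  7.6]
up 26.49 [0.4788 0.0837 0.254 ] [ 0.1  0.4 -1.2]
```

View pics/f.png

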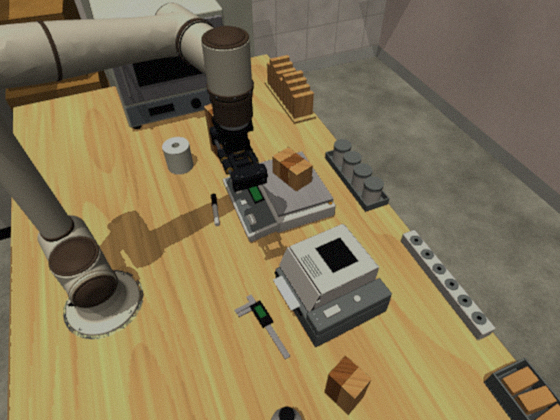

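The cover is shut, nothing has moved, and the arm is clear above the scale. Both print presses bottomed at the same depth.

```bash
python3 - <<'E'
from h import *
st("end"); print(env.close_job())
E
```

```text
end 27.27 [ 0.4199 -0.0493  0.3484] [ 0.3  0.7 -0.4]
the job is handed in; nothing more can be done
None
```

I pushed the cover shut, pressed the feed key and then the print key to their stops (each twice, to be sure), and handed the job in at about 27 s with the arm clear; the hand-in returned no verdict.

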